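Crack open the finished disinfector bath and hold it ajar

ROBOT

A 6-joint arm with a two-finger parallel gripper is mounted at the origin on the work surface. World frame = base frame: x ahead of the robot, y to its left, z up, the work surface at z = 0. Lengths are in mm, angles in degrees, forces in N, time in s.
With the tool pointing down it reaches from about 300 to 850 mm from the base axis. Payload 4.2 kg.
Tool frame: the origin (TCP) lies midway between the tips of the shut fingers; the grasp point (between the pads) lies 19 mm behind it (env.grip_point_offset is the distance from the TCP to the grasp point, in mm); z points along the fingers, x is the direction in which the jaws open and shut, and the axes are right-handed (so a half turn about z gives the same grasp; the last joint's range is limited). The gripper opens to 91 mm and grips with 3 to 60 N. Pads are 32 mm wide; open, the fingers measure 118 mm over their backs; the gripper's body (76 mm by 178 mm) begins 60 mm behind the grasp point.
Start: joints at [74.427, 18.312, 89.639, -0, 72.044, -1.146], TCP at [143.261, 556.884, 213.976] pointing down, gripper open.
Joint ranges: [-177.97, 177.97], [-48.28, 115.42], [12.27, 149.76], [-77.06, 257.06], [2.81, 150.46], [-146.56, 146.56]. Speed limits (degrees/s): [147.25, 147.25, 180, 180, 180, 180].

INTERFACE

Orientations are given as [roll, pitch, yaw] about the fixed x, y, z axes, in that order (R = Rz(yaw) Ry(pitch) Rx(roll)).
In Python, from workcell import env gives the robot as it stands.
- The arm moves only by the shell command python3 -m pendant 'ROWS' [FORCE]. ROWS is JSON, a list of rows, each an object with "xyz": the shift along the tool's x, y, z in m, a list of three; "roll": the turn about the tool's z in degrees; "jaw": the closure, from 0 (fully open) to 1 (shut). A call has exactly 8 rows; each row is the pose to reach, as a shift and turn from the pose commanded when the call began, along the tool's axes at that moment; what a row does not reach only later rows make up. A row lasts 1/8 s, in which the tool goes at most 62.5 mm and 10.7 degrees, less where a joint would pass 70% of its speed; a pose out of reach is approached as far as the arm can. A call with a gripper value outside its range is refused whole. The fingers move at their own pace and stop on an object; FORCE is the grip in N (left out, the last holds). Time passes only in rows, so rows that repeat a pose let the fingers close, or fill a call up. It gives the time, the measured TCP pose, the force and the opening at its end, in the units of the state.
- env.state(): the state, without advancing time (a new reading comes with each control period).
- env.grab_frame(name): name is "side" or "top"; returns (picture, depth): 400x640x3 uint8, blue, green, red; 400x640 float32, mm along the optical axis (not along the pixel's ray), 0 where there is no reading.
- env.camera_params(name): a dict with "camera_matrix" (3x3 intrinsics, pixels), "cam_to_world" (4x4, takes a point from camera to world coordinates). Camera axes: x right, y up, looking along -z (the intrinsics and any distortion apply to the point x, -y, -z); pixel columns grow to the right and rows downward; lengths in mm; the calibration is good to about 2 mm. A picture is of the moment at which its call begins. camera_params takes no time and is no camera call.
- env.job_done(): hands the job in, once; it reports no verdict.
The state is a dict: "time_s": time; "qpos": joint angles; "qvel": joint speeds; "effort": joint torques, N m; "ee_pos": TCP position; "ee_rot": TCP orientation; "force": force on the tool from outside, world axes, zero at the start; "torque": the same for the moment, N m; "gripper_width": finger opening in mm.
Only numpy, scipy, OpenCV 4.12 (cv2) and the standard library are available. Lean on these libraries where they do the work, as an engineer would, in place of code of your own. Each camera call takes 0.05 s, during which the arm holds its last target. There are 200 camera calls.

TASK

Two disinfector baths stand on the clinic bench; a green puck on the rear deck marks the one whose cycle is finished, a red puck the one that must stay shut. Take the finished bath's lid by its handle, break it free from its sticky gasket without flinging it up, and hold its front edge about 25 mm above the rim so that it can vent: keep it there for three seconds and finish while still holding it like that. Leave the other lid, the pucks and everything else on the bench alone.

Things in the scene. Friction and masses are not known exactly. Their poses are not given: they have to be found in the camera images.
- bath_left: disinfector bath on the robot's left, fixed: white and steel, teal front panel, 260 mm front to back, 180 mm wide. Origin: centre of its underside; x axis points from the handle end (near the robot) to the rear deck, z up. Lid hinge along the bath's y axis at x = 70, z = 125 mm; lid over x = -134 to 68 mm; fixed rear deck x = 70 to 130 mm, top at z = 139 mm
- handle_left (a point): middle of the black round bar handle on the left bath's grey lid: 14 mm thick, 100 mm long, along the bath's y axis, its centre 36 mm above the lid's top. Lid shut: at x = -95, y = 0, z = 175 mm in the bath's frame (165 mm in front of the hinge, 50 mm above it); it moves and turns with the lid
- edge_left (a point): middle of the lower front edge of the left bath's lid, 204 mm in front of the hinge; lid shut: 127 mm above the bench
- lid_left (a joint): opening angle of the left lid, rad: 0 shut, grows as the front edge rises (0.12 lifts it about 25 mm), stop at 0.7. The gasket holds the shut lid with about 11 N at the handle, besides its weight (about 3 N there); this drag halves in the first 3 mm and is gone by 0.05 rad. A lid let go sinks back below 0.06
- deck_left (a point): centre of the top of the left bath's rear deck, where its status puck stands
- bath_right: disinfector bath on the robot's right, fixed: white and steel, teal front panel, 260 mm front to back, 180 mm wide. Origin: centre of its underside; x axis points from the handle end (near the robot) to the rear deck, z up. Lid hinge along the bath's y axis at x = 70, z = 125 mm; lid over x = -134 to 68 mm; fixed rear deck x = 70 to 130 mm, top at z = 139 mm
- handle_right (a point): middle of the black round bar handle on the right bath's grey lid: 14 mm thick, 100 mm long, along the bath's y axis, its centre 36 mm above the lid's top. Lid shut: at x = -95, y = 0, z = 175 mm in the bath's frame (165 mm in front of the hinge, 50 mm above it); it moves and turns with the lid
- edge_right (a point): middle of the lower front edge of the right bath's lid, 204 mm in front of the hinge; lid shut: 127 mm above the bench
- lid_right (a joint): opening angle of the right lid, rad: 0 shut, grows as the front edge rises (0.12 lifts it about 25 mm), stop at 0.7. The gasket holds the shut lid with about 11 N at the handle, besides its weight (about 3 N there); this drag halves in the first 3 mm and is gone by 0.05 rad. A lid let go sinks back below 0.06
- deck_right (a point): centre of the top of the right bath's rear deck, where its status puck stands
- puck_green_mid (a point): centre of the loose green status puck (cycle finished), a disc 42 mm across and 16 mm tall on the rear deck of one of the baths
- puck_red_mid (a point): centre of the loose red status puck (still running), the same size, on the other bath's rear deck
- beaker: small white open beaker, 48 mm across, 80 mm tall, standing between the two baths. Origin: centre of its underside
- spray: blue bottle, 64 mm across, 190 mm tall. Origin: centre of its underside
- wipes: white wipes can, 90 mm across, 130 mm tall. Origin: centre of its underside
- tray: open steel instrument tray, 200 x 130 x 30 mm. Origin: centre of its underside
- mirror: steel dental mirror, 160 mm long, 8 mm thick, lying flat between the front ends of the baths. Origin: near the middle of its underside
- cassette: teal closed instrument cassette, 180 x 130 x 35 mm. Origin: centre of its underside
- jar: glass jar with steel lid, 84 mm across, 104 mm tall. Origin: centre of its underside

How it is judged (in metres and radians):
On the way, in this order (a step that is already met when the one before it is completed fails the run):
1. the lid of the green-marked bath has broken free, drawn by the gripper (((horizontal distance between puck_green_mid and deck_left below 0.1 m and value of joint lid_left above 0.03 rad and contact force between bath_left and the fingers above 0.7 N) or (horizontal distance between puck_green_mid and deck_right below 0.1 m and value of joint lid_right above 0.03 rad and contact force between bath_right and the fingers above 0.7 N))).
2. that lid is held ajar by the gripper for two seconds (((horizontal distance between puck_green_mid and deck_left below 0.1 m and value of joint lid_left between 0.075 and 0.2 rad and contact force between bath_left and the fingers above 0.7 N) or (horizontal distance between puck_green_mid and deck_right below 0.1 m and value of joint lid_right between 0.075 and 0.2 rad and contact force between bath_right and the fingers above 0.7 N))), for 2 s.
At the end, for the whole second after the job is handed in: The lid of the bath with the green puck is held still by the gripper at 0.075 to 0.2 rad (front edge about 15 to 41 mm up), the fingers bearing on it; the other lid is shut, the pucks are within 20 mm of their starting places and the other loose things within 30 mm (((horizontal distance between puck_green_mid and deck_left below 0.1 m and value of joint lid_left between 0.075 and 0.2 rad and contact force between bath_left and the fingers above 0.7 N and velocity of joint lid_left between -0.05 and 0.05 rad/s and value of joint lid_right below 0.03 rad and horizontal distance between puck_red_mid and deck_right below 0.1 m) or (horizontal distance between puck_green_mid and deck_right below 0.1 m and value of joint lid_right between 0.075 and 0.2 rad and contact force between bath_right and the fingers above 0.7 N and velocity of joint lid_right between -0.05 and 0.05 rad/s and value of joint lid_left below 0.03 rad and horizontal distance between puck_red_mid and deck_left below 0.1 m)) and distance of each of beaker, spray, wipes, tray, mirror, cassette, jar from where it was at the start of the episode below 0.03 m and distance of each of puck_green_mid, puck_red_mid from where it was at the start of the episode below 0.02 m); the arm keeps its last pose, push and grip.
It fails at once if the finished bath's lid was flung open beyond 0.35 rad (about 70 mm) ((horizontal distance between puck_green_mid and deck_left below 0.1 m and value of joint lid_left above 0.35 rad) or (horizontal distance between puck_green_mid and deck_right below 0.1 m and value of joint lid_right above 0.35 rad)).
It fails at once if the lid of the red-marked bath was opened ((horizontal distance between puck_green_mid and deck_left below 0.1 m and value of joint lid_right above 0.03 rad) or (horizontal distance between puck_green_mid and deck_right below 0.1 m and value of joint lid_left above 0.03 rad)).
It fails at once if a puck was moved (distance of any of puck_green_mid, puck_red_mid from where it was at the start of the episode above 0.02 m).
It fails at once if another thing on the bench was disturbed (distance of any of beaker, spray, wipes, tray, mirror, cassette, jar from where it was at the start of the episode above 0.03 m).
It also fails if it takes over 38 s, if anything falls off the work surface, if the arm or the gripper's body presses on something with over 40 N, if the wrist force passes 120 N, or if a joint passes its speed limit or range.

## Working session

There is one attempt and no reset: what is moved stays moved. The work goes in short steps, Python scripts to look and compute and a shell command to move; the robot and the scene stay as the last step left them, time stands still between calls to the robot, and variables do not carry over. Pictures are saved under pics/ and viewed, about 8 in all and at most 12, crops included, and the job is handed in when it is done.

```bash
mkdir -p pics
cat > h.py <<'E'
import numpy as np,cv2
from workcell import env
def grab(n):
    im,d=env.grab_frame(n);P=env.camera_params(n);K=np.array(P['camera_matrix']);T=np.array(P['cam_to_world'])
    v,u=np.mgrid[:400,:640]
    p=np.stack([(u-K[0,2])/K[0,0]*d,-(v-K[1,2])/K[1,1]*d,-d],-1)
    W=p@T[:3,:3].T+T[:3,3]; W[d==0]=np.nan
    return im,d,W
E
python3 - <<'E'
from h import *
for n in('top','side'):
    im,d,W=grab(n);cv2.imwrite(f'pics/{n}0.png',im);np.save(n+'W.npy',W);np.save(n+'I.npy',im)
    print(n,env.camera_params(n))
print(env.state())
E
```

```text
top {'camera_matrix': array([[414.62795496,   0.        , 313.18231419],
       [  0.        , 414.62795496, 196.57719666],
       [  0.        ,   0.        ,   1.        ]]), 'cam_to_world': array([[-9.35101749e-03,  9.91839570e-01, -1.27148837e-01,
         4.28068353e+02],
       [-9.99916606e-01, -8.14209271e-03,  1.00243774e-02,
        -1.53074994e-01],
       [ 8.90731657e-03,  1.27231972e-01,  9.91832993e-01,
         1.42780579e+03],
       [ 0.00000000e+00,  0.00000000e+00,  0.00000000e+00,
         1.00000000e+00]])}
side {'camera_matrix': array([[467.92427371,   0.        , 325.21918132],
       [  0.        , 467.92427371, 198.20153264],
       [  0.        ,   0.        ,   1.        ]]), 'cam_to_world': array([[-7.30306397e-01,  3.37132359e-01, -5.94133267e-01,
        -3.30717794e+02],
       [-6.83022306e-01, -3.45680151e-01,  6.43417254e-01,
         9.96177246e+02],
       [ 1.15366993e-02,  8.75698011e-01,  4.82721346e-01,
         8.63110067e+02],
       [ 0.00000000e+00,  0.00000000e+00,  0.00000000e+00,
         1.00000000e+00]])}
{'time_s': 0.1, 'qpos': array([ 7.44263832e+01,  1.83484025e+01,  8.96994120e+01, -6.98440225e-04,
        7.20419857e+01, -1.14451938e+00]), 'qvel': array([ 0.03181007, -0.230927  , -0.05432401,  0.05087738,  0.01273813,
       -0.003112  ]), 'effort': array([ 7.51499720e-04, -4.13334167e+01, -2.32508683e+01,  7.28847762e-02,
        4.21332358e-02, -4.53568259e-05]), 'ee_pos': array([143.15079013, 556.44133994, 213.20010941]), 'ee_rot': array([-1.79998870e+02,  8.97954955e-02,  7.55711193e+01]), 'force': array([0.13462791, 0.51917915, 0.25623789]), 'torque': array([-0.01631639,  0.02259364,  0.01079875]), 'gripper_width': 91.40887909315154}
```

View pics/top0.png

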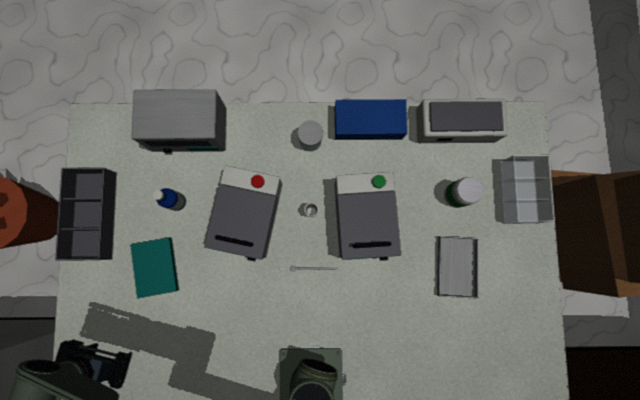

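View pics/side0.png

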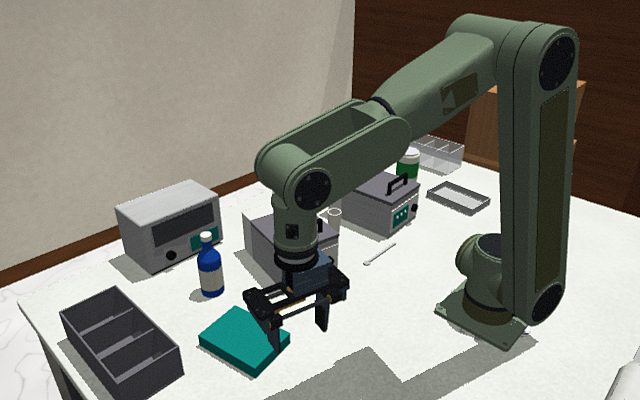

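The green puck (378,181) is on the right bath, whose handle is near (370,244). The red puck (258,181) is on the left bath. I'll measure the right bath from depth.

Run:
```python
from h import *
W=np.load('topW.npy');im=np.load('topI.npy')
def box(u0,u1,v0,v1,zlo,zhi,name):
    r=W[v0:v1,u0:u1].reshape(-1,3);r=r[(r[:,2]>zlo)&(r[:,2]<zhi)]
    (c,s,a)=cv2.minAreaRect(r[:,:2].astype(np.float32))
    m=r.mean(0);e,V=np.linalg.eigh(np.cov(r[:,:2].T));d=V[:,1];print(name,len(r),'mean',m.round(1),'zpct',np.percentile(r[:,2],[10,50,95]).round(1),'rect',np.round(c,1),np.round(s,1),round(a,1),'majorang',np.degrees(np.arctan2(d[1],d[0])).round(1))
box(340,402,232,255,160,200,'handleR')
box(330,405,165,260,130,147,'lid+deckR')
box(200,285,160,262,130,147,'lid+deckL')
box(210,260,228,250,160,200,'handleL')
hsv=cv2.cvtColor(im,cv2.COLOR_BGR2HSV)
for n,lo,hi in(('g',45,80),('r',0,8)):
    m=(hsv[...,0]>=lo)&(hsv[...,0]<=hi)&(hsv[...,1]>150)&(hsv[...,2]>80)&(W[...,2]>140)&(W[...,2]<170);m[:,:200]=0;m[:,420:]=0
    print(n,m.sum(),np.nanmean(W[m],0).round(1))
# handle in side view
S=np.load('sideW.npy');r=S[165:200,380:412].reshape(-1,3);r=r[(r[:,2]>165)&(r[:,2]<190)];print('side handle',len(r),r.mean(0),r.min(0),r.max(0))
box_=S[150:215,365:440].reshape(-1,3)
```

```text
handleR 172 mean [ 442.2 -187.7  180.4] zpct [176.8 180.7 184.5] rect [ 442.2 -188.6] [ 13.7 112.8] 3.3 majorang 93.1
lid+deckR 4558 mean [ 532.6 -182.1  139.2] zpct [135.7 139.2 143.4] rect [ 535.1 -183.9] [263.6 184.2] 3.4 majorang -174.2
lid+deckL 4590 mean [546.4 207.9 139.5] zpct [136.2 139.5 143.8] rect [548.9 208.1] [185.9 263.7] 77.6 majorang 169.7
handleL 181 mean [457.9 226.7 180.4] zpct [176.7 180.7 185.5] rect [458.  227.5] [112.8  13.9] 77.4 majorang 77.5
g 98 [ 638.9 -217.9  154.8]
r 112 [641.9 160.5 155.5]
side handle 97 [ 432.05094788 -179.18266912  175.00665511] [ 425.3412974  -241.18893666  165.08156948] [ 440.42641968 -124.28867985  181.85261088]
```

```bash
python3 -m pendant '[{"xyz":[-0.025,0.027,-0.04],"roll":9,"jaw":0},{"xyz":[-0.065,0.07,-0.05],"roll":18,"jaw":0},{"xyz":[-0.105,0.11,-0.05],"roll":27,"jaw":0},{"xyz":[-0.145,0.15,-0.05],"roll":36,"jaw":0},{"xyz":[-0.185,0.19,-0.05],"roll":45,"jaw":0},{"xyz":[-0.225,0.23,-0.05],"roll":54,"jaw":0},{"xyz":[-0.265,0.275,-0.05],"roll":63,"jaw":0},{"xyz":[-0.3,0.31,-0.05],"roll":72.3,"jaw":0}]' 40
```

```text
time_s: 1.1
ee_pos: [369.4, 187.2, 263.8]
ee_rot: [180.0, -0.0, 2.9]
force: [0.0, 0.4, -0.3]
gripper_width: 90.9
```

```bash
python3 -m pendant '[{"xyz":[0.0,0.05,0],"roll":0,"jaw":0},{"xyz":[0.01,0.105,0],"roll":0,"jaw":0},{"xyz":[0.02,0.16,0],"roll":0,"jaw":0},{"xyz":[0.03,0.215,0],"roll":0,"jaw":0},{"xyz":[0.04,0.27,0],"roll":0,"jaw":0},{"xyz":[0.05,0.325,0],"roll":0,"jaw":0},{"xyz":[0.0505,0.3815,0.02],"roll":0,"jaw":0},{"xyz":[0.0505,0.3815,0.03],"roll":0,"jaw":0}]'
python3 - <<'E'
from h import *
im,d,W=grab('side');cv2.imwrite('pics/side1.png',cv2.resize(im[60:260,280:520],None,fx=3,fy=3))
print(env.state()['ee_pos'],env.state()['ee_rot'])
E
```

```text
time_s: 2.1
ee_pos: [440.4, -191.8, 232.3]
ee_rot: [-180.0, 0.1, 3.0]
force: [0.1, 0.4, -0.4]
gripper_width: 90.8
[ 439.54548816 -189.60588353  231.24972903] [-179.8427208     0.24918729    3.07565141]
```

View pics/side1.png

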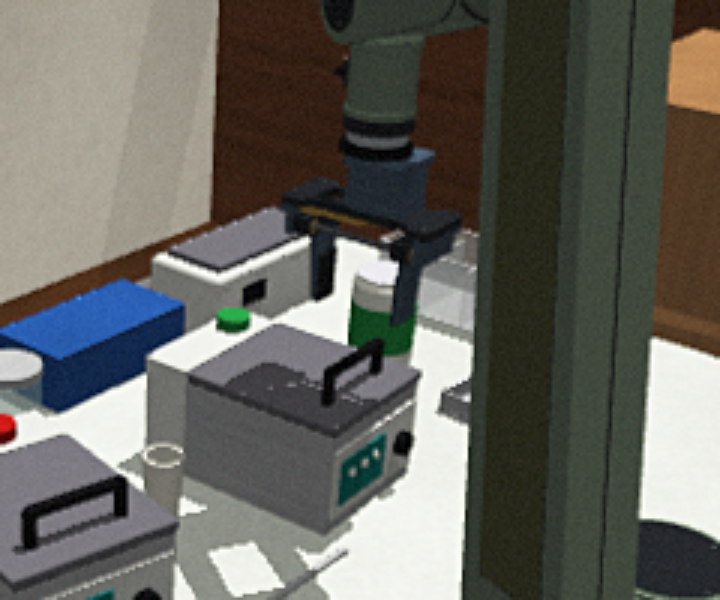

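The fingers straddle the handle bar, front and rear, with the green puck behind at (233,318) in the crop. Descending.

```bash
python3 -m pendant '[{"xyz":[0,0,0.015],"roll":0,"jaw":0},{"xyz":[0,0,0.03],"roll":0,"jaw":0},{"xyz":[0,0,0.045],"roll":0,"jaw":0},{"xyz":[0,0,0.055],"roll":0,"jaw":0},{"xyz":[0,0,0.065],"roll":0,"jaw":0},{"xyz":[0,0,0.07],"roll":0,"jaw":0},{"xyz":[0,0,0.075],"roll":0,"jaw":0},{"xyz":[0,0,0.075],"roll":0,"jaw":0}]' && python3 -m pendant '[{"xyz":[0,0,0],"roll":0,"jaw":0.3},{"xyz":[0,0,0],"roll":0,"jaw":0.5},{"xyz":[0,0,0],"roll":0,"jaw":0.7},{"xyz":[0,0,0],"roll":0,"jaw":0.8},{"xyz":[0,0,0],"roll":0,"jaw":0.9},{"xyz":[0,0,0],"roll":0,"jaw":1},{"xyz":[0,0,0],"roll":0,"jaw":1},{"xyz":[0,0,0],"roll":0,"jaw":1}]' 40
```

```text
time_s: 3.15
ee_pos: [440.8, -188.9, 158.7]
ee_rot: [-180.0, 0.0, 3.3]
force: [-0.9, 0.2, -0.7]
gripper_width: 91.4
time_s: 4.15
ee_pos: [440.1, -188.9, 158.8]
ee_rot: [-180.0, 0.1, 3.3]
force: [-9.3, -2.4, 3.1]
gripper_width: 14.4
```

Gripped: the opening is 14.4 mm on the 14 mm bar. Now a slow draw along the hinge arc.

```bash
python3 -m pendant '[{"xyz":[0,0,-0.0006],"roll":0,"jaw":1},{"xyz":[0.0003,0,-0.0012],"roll":0,"jaw":1},{"xyz":[0.0005,0,-0.0018],"roll":0,"jaw":1},{"xyz":[0.0007,0,-0.0025],"roll":0,"jaw":1},{"xyz":[0.0009,0,-0.0032],"roll":0,"jaw":1},{"xyz":[0.0011,0,-0.0038],"roll":0,"jaw":1},{"xyz":[0.0013,0,-0.0044],"roll":0,"jaw":1},{"xyz":[0.0015,0,-0.005],"roll":0,"jaw":1}]'; python3 -m pendant '[{"xyz":[0.0003,0,-0.0007],"roll":0,"jaw":1},{"xyz":[0.0005,0,-0.0015],"roll":0,"jaw":1},{"xyz":[0.0008,0,-0.0022],"roll":0,"jaw":1},{"xyz":[0.001,0,-0.003],"roll":0,"jaw":1},{"xyz":[0.0013,0,-0.0037],"roll":0,"jaw":1},{"xyz":[0.0015,0,-0.0045],"roll":0,"jaw":1},{"xyz":[0.0018,0,-0.0052],"roll":0,"jaw":1},{"xyz":[0.002,0,-0.006],"roll":0,"jaw":1}]'
```

```text
time_s: 5.15
ee_pos: [440.5, -188.8, 161.2]
ee_rot: [-179.9, 0.3, 3.3]
force: [-2.8, -5.7, -20.4]
gripper_width: 13.2
time_s: 6.15
ee_pos: [443.6, -188.7, 169.9]
ee_rot: [-180.0, 0.1, 3.3]
force: [-4.4, -2.7, -3.6]
gripper_width: 13.4
```

Broke free (load fell from 20 N to 3.6 N). Raising to about 0.13 rad.

```bash
python3 -m pendant '[{"xyz":[0.0005,0,-0.0013],"roll":0,"jaw":1},{"xyz":[0.001,0,-0.0026],"roll":0,"jaw":1},{"xyz":[0.0015,0,-0.004],"roll":0,"jaw":1},{"xyz":[0.002,0,-0.0053],"roll":0,"jaw":1},{"xyz":[0.0025,0,-0.0066],"roll":0,"jaw":1},{"xyz":[0.003,0,-0.008],"roll":0,"jaw":1},{"xyz":[0.0037,0,-0.009],"roll":0,"jaw":1},{"xyz":[0.004,0,-0.01],"roll":0,"jaw":1}]'
python3 - <<'E'
from h import *
im,d,W=grab('side');cv2.imwrite('pics/side2.png',cv2.resize(im[100:260,310:490],None,fx=4,fy=3.7))
im,d,W=grab('top');r=W[165:262,325:405].reshape(-1,3);np.save('topW2.npy',W)
# lid plane: dark-grey surface points in bath frame
c,s=np.cos(np.radians(3.3)),np.sin(np.radians(3.3));b=(r[:,:2]-[535,-184])@np.array([[c,-s],[s,c]])
for x in range(-120,131,20):
    k=(abs(b[:,0]-x)<10)&(abs(b[:,1])<80)&(r[:,2]>130)&(r[:,2]<185)
    print(x,k.sum(),np.median(r[k,2]).round(1) if k.any() else None)
E
```

```text
time_s: 7.15
ee_pos: [447.5, -188.5, 180.0]
ee_rot: [-180.0, 0.1, 3.3]
force: [-4.7, -1.8, -3.2]
gripper_width: 13.5
-120 94 164.1
-100 112 162.0
-80 87 158.7
-60 121 156.1
-40 139 153.4
-20 151 151.6
0 148 148.9
20 254 145.7
40 321 143.9
60 316 141.2
80 327 139.3
100 319 140.9
120 305 139.9
```

View pics/side2.png

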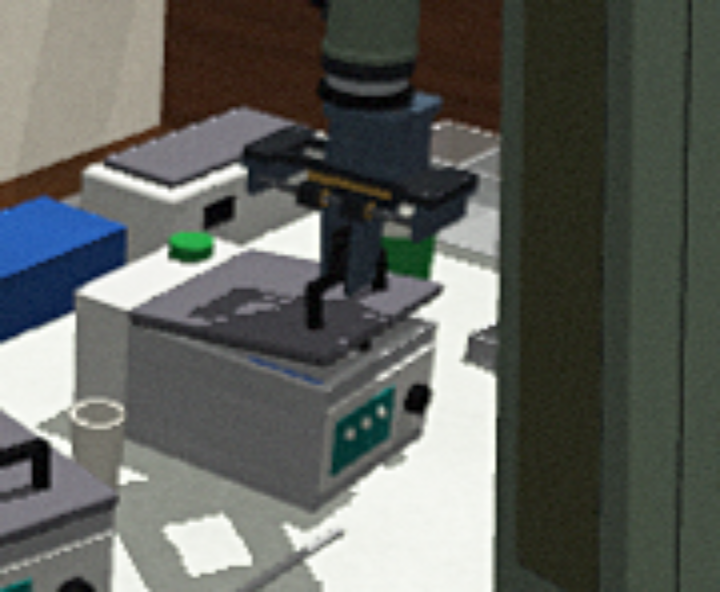

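The lid is ajar with its front edge near (330,355) in the crop, and the fingers are on the bar. The depth slope is about 23/180 = 0.127 rad. Holding it there for 4 s.

```bash
H='hold'; python3 -m pendant '[{"xyz":[0,0,0],"roll":0,"jaw":1},{"xyz":[0,0,0],"roll":0,"jaw":1},{"xyz":[0,0,0],"roll":0,"jaw":1},{"xyz":[0,0,0],"roll":0,"jaw":1},{"xyz":[0,0,0],"roll":0,"jaw":1},{"xyz":[0,0,0],"roll":0,"jaw":1},{"xyz":[0,0,0],"roll":0,"jaw":1},{"xyz":[0,0,0],"roll":0,"jaw":1}]'
python3 -m pendant '[{"xyz":[0,0,0],"roll":0,"jaw":1},{"xyz":[0,0,0],"roll":0,"jaw":1},{"xyz":[0,0,0],"roll":0,"jaw":1},{"xyz":[0,0,0],"roll":0,"jaw":1},{"xyz":[0,0,0],"roll":0,"jaw":1},{"xyz":[0,0,0],"roll":0,"jaw":1},{"xyz":[0,0,0],"roll":0,"jaw":1},{"xyz":[0,0,0],"roll":0,"jaw":1}]'
python3 -m pendant '[{"xyz":[0,0,0],"roll":0,"jaw":1},{"xyz":[0,0,0],"roll":0,"jaw":1},{"xyz":[0,0,0],"roll":0,"jaw":1},{"xyz":[0,0,0],"roll":0,"jaw":1},{"xyz":[0,0,0],"roll":0,"jaw":1},{"xyz":[0,0,0],"roll":0,"jaw":1},{"xyz":[0,0,0],"roll":0,"jaw":1},{"xyz":[0,0,0],"roll":0,"jaw":1}]'
python3 -m pendant '[{"xyz":[0,0,0],"roll":0,"jaw":1},{"xyz":[0,0,0],"roll":0,"jaw":1},{"xyz":[0,0,0],"roll":0,"jaw":1},{"xyz":[0,0,0],"roll":0,"jaw":1},{"xyz":[0,0,0],"roll":0,"jaw":1},{"xyz":[0,0,0],"roll":0,"jaw":1},{"xyz":[0,0,0],"roll":0,"jaw":1},{"xyz":[0,0,0],"roll":0,"jaw":1}]'
python3 - <<'E'
from h import *
im,d,W=grab('top');W0=np.load('topW.npy');I0=np.load('topI.npy')
c,s=np.cos(np.radians(3.3)),np.sin(np.radians(3.3));r=W[165:262,325:405].reshape(-1,3);b=(r[:,:2]-[535,-184])@np.array([[c,-s],[s,c]])
k=(b[:,0]>-70)&(b[:,0]<60)&(abs(b[:,1])<75)&(r[:,2]>135)&(r[:,2]<168)
print('slope',np.polyfit(b[k,0],r[k,2],1))
for n,lo,hi in(('g',45,80),('r',0,8)):
  for I,X in((I0,W0),(im,W)):
    h=cv2.cvtColor(I,cv2.COLOR_BGR2HSV);m=(h[...,0]>=lo)&(h[...,0]<=hi)&(h[...,1]>150)&(h[...,2]>80)&(X[...,2]>140)&(X[...,2]<170);m[:,:200]=0;m[:,420:]=0;m[200:]=0
    print(n,m.sum(),np.nanmean(X[m],0).round(1))
l=W[170:255,210:275,2];l0=W0[170:255,210:275,2];print('left lid dz',np.nanmedian(l-l0))
E
```

```text
time_s: 8.25
ee_pos: [447.6, -188.5, 180.1]
ee_rot: [-180.0, 0.1, 3.3]
force: [-5.2, -2.4, -1.9]
gripper_width: 13.2
time_s: 9.25
ee_pos: [447.6, -188.5, 180.1]
ee_rot: [-180.0, 0.1, 3.3]
force: [-5.8, -2.4, -2.2]
gripper_width: 13.1
time_s: 10.25
ee_pos: [447.6, -188.5, 180.1]
ee_rot: [-180.0, 0.1, 3.3]
force: [-6.2, -1.7, -2.8]
gripper_width: 13.2
time_s: 11.25
ee_pos: [447.6, -188.5, 180.1]
ee_rot: [-180.0, 0.1, 3.3]
force: [-5.1, -2.1, -3.0]
gripper_width: 13.4
slope [-1.24938874e-01  1.48618377e+02]
g 98 [ 638.9 -217.9  154.8]
g 98 [ 638.5 -217.9  155.6]
r 112 [641.9 160.5 155.5]
r 114 [641.7 160.4 155.7]
left lid dz -0.06577607246731532
```

```bash
python3 -c "
from workcell import env
print(env.job_done())"
```

```text
the job is handed in; nothing more can be done
None
```

The green-marked (right) bath's lid is held ajar in the gripper at about 0.125 rad, with its front edge about 25 mm up. I handed the job in at about 11.3 s; no verdict is reported.

- **Draw:** I gripped the handle bar at 40 N and pulled slowly along the hinge arc. The gasket let go after peaking near 20 N, and the lid did not fling up.
- **Hold:** The lid was held still for over 4 s. The arm pose did not change, and the last top-camera depth reading gave a lid slope of 0.125 rad, with 3 N of lid weight on the tool.
- **Everything else:** The pucks measured within 1 mm of their starting places and the red-marked lid had not moved. I did not measure the other loose things individually, but the arm never went near them at low height.
- **Residual force:** About 5 N stayed on the tool towards the robot, probably from a grasp a millimetre or two off. No check failed.

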